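# Clamp the circuit board in the crank vise

## Robot

A 6-joint arm with a two-finger parallel gripper is mounted at the origin on the work surface. World frame = base frame: x ahead of the robot, y to its left, z up, the work surface at z = 0. Lengths are in mm, angles in rad, forces in N, time in s.
With the tool pointing down it reaches from about 350 to 800 mm from the base axis. Payload 7.3 kg.
Tool frame: the origin (TCP) lies midway between the tips of the shut fingers; the grasp point (between the pads) lies 19 mm behind it (bot.hold_point_z is the distance from the TCP to the grasp point, in mm); z points along the fingers, y is the line along which they close (so a half turn about z gives the same grasp; the last joint's range is limited). The gripper opens to 85 mm and grips with 20 to 120 N. Pads are 22 mm wide; open, the fingers measure 114 mm over their backs; the gripper's body (76 mm by 85 mm) begins 54 mm behind the grasp point. The pads swing forward as they close: fully open they stand 13 mm farther back than shut.
Start: joints at [-1.315, 0.342, 1.524, -0, 1.275, -0.146], TCP at [205.338, -483.198, 231.322] pointing down, gripper open.
Joint ranges: [-2.53, 2.53], [-0.77, 2.02], [0.04, 2.7], [-1, 4.14], [0.28, 2.66], [-3.11, 3.11]. Speed limits (rad/s): [2.57, 2.57, 3.14, 3.14, 3.14, 3.14].

## Interface

Orientations are given as a rotation vector (axis times angle).
In Python, from bench import bot gives the robot as it stands.
- The arm moves only by the shell command python3 nudge.py 'ROWS' [FORCE]. ROWS is a JSON list of rows, 1 to 5 of them, each an object with the fields x, y, z (the shift in mm), turn (a turn about the tool's z in rad), aperture (the finger opening in mm); a field left out counts as zero (the opening has to be given); each row shifts and turns the commanded pose from where the row before left it, along the tool's axes as they then stand; what a row does not reach is not made up. A row lasts 1/12 s, in which the tool goes at most 41.7 mm and 0.125 rad, less where a joint would pass 70% of its speed; a pose out of reach is approached as far as the arm can. The fingers move at their own pace and stop on an object; FORCE is the grip in N (left out, the last holds). Time passes only in rows, so rows that do not move let the fingers close. It prints the time, the measured TCP pose, the force, the opening and the grip force at its end. Input that does not fit is refused with a message, and nothing moves.
- bot.read_state(): the state, without advancing time (a new reading comes with each control period).
- bot.capture(name): name is "side" or "top" or "wrist"; returns the picture (480x640x3 uint8, red, green, blue); there is no depth.
- bot.camera_model(name): a dict with "intrinsics" (3x3 intrinsics, pixels), "D" ([k1, k2, p1, p2, k3] as OpenCV has them; the pictures are not rectified), "rvec" (rotation vector, rad) and "tvec" (3), from world to camera coordinates, as OpenCV has them. Camera axes: x right, y down, z forward; pixel columns grow to the right and rows downward; lengths in mm; the calibration is good to about 2 mm. A picture is of the moment at which its call begins: read the wrist's pose just before it. camera_model takes no time and is no camera call; for the wrist camera it gives the pose at the moment of the call.
- bot.finish_job(): hands the job in; it is judged then, once.
The state is a dict: "t": time; "joints": joint angles; "joint_vel": joint speeds; "joint_torque": joint torques, N m; "tcp_pos": TCP position; "orientation": TCP orientation; "wrist_force": force on the tool from outside, world axes, zero at the start; "wrist_torque": the same for the moment, N m; "opening": finger opening in mm; "gripper_force": force on a finger pad.
Only numpy, scipy, OpenCV 4.12 (cv2) and the standard library are available. Lean on these libraries where they do the work, as an engineer would, in place of code of your own. Each camera call takes 0.05 s, during which the arm holds its last target. There are 200 camera calls.

## Task

Clamp the loose circuit board in the board vise: lay it flat and square on the two rods between the open jaws, component side up, swing the folded crank handle up off its handwheel until it clicks upright, and only then wind the wheel clockwise by that handle until the board is held firmly, with the sprung black jaw pad pushed well back (at least 4 mm) and the handle left standing upright and latched. Leave the other things on the bench where they are.

Things in the scene. Friction and masses are not known exactly. Their poses are not given: they have to be found in the camera images.
- vise: Bench board vise, bolted down: grey cast base 305 x 110 x 12 mm (x -60 to 245, y +-55). Origin on the bench right under the handwheel's vertical axis; +x runs from the wheel to the jaws, z up. Below the wheel a grey gear head, x -60 to 60, y +-50, top at z = 72 mm. It may stand turned by up to 0.3 rad.
- wheel_axis (a point): Centre of the handwheel, on its vertical axis, 98 mm above the bench: steel ring of 62 mm mean radius, 10 mm thick (top at z = 103 mm), three spokes, low hub. It does not turn with the wheel.
- rods (a point): Where the board's underside middle belongs: x 160, y 0, z 56 mm of the vise, half-way between the open jaws and on top of two steel rods (12 mm thick, along vise x at y = +-38, x 60 to 215). The open gap between pad face and fixed jaw is 110 mm along x for the 90 mm board.
- fixed_jaw (a point): Middle of the face of the fixed jaw, at x 215, y 0, z 58 mm of the vise; the jaw is 110 mm wide, top at z = 64 mm.
- pad_face (a point): Middle of the front face of the sprung black pad on the moving jaw: at x 105, z 61 mm of the vise when open. Pad 100 mm wide, z 57 to 69; 12 mm of spring travel, then the grey jaw behind it (16 mm thick, top at z = 70 mm). Moves with jaw and pad.
- wheel (a joint): Turn of the handwheel in rad, about 0 at the start, growing clockwise seen from above, end stop at 9.74. A turn moves the jaw 20 mm: the pad meets the board after about 6.3 rad and is 4 mm in at about 7.6; 8 to 9 is a good hold, and the end stop does no harm. Needs 1 to 2.5 N at the handle, stays where left. Locked by a bolt while the handle is folded.
- handle (a joint): Fold of the crank handle in rad: 0 flat over the wheel, 1.57 upright (stop 1.59). A weak spring and its weight fold it back from below about 1.3. From 0.8 a spring latch resists, needing about 4 N at 60 mm from the hinge; by 1.4 it has clicked over and then stays at 1.5 to 1.59. Latched, about 5 N or more towards the wheel axis at 60 mm above the hinge unlatches it.
- handle_hinge (a point): Hinge of the crank handle, 50 mm from the wheel axis, 120 mm above the bench; turns with the wheel. At the start on the robot side of the wheel (vise -x). The hinge line is level and tangential (along vise y at the start).
- handle_end (a point): Free end of the crank handle, 86 mm from the hinge. A black sleeve 21 mm in diameter, spinning freely about the handle's length, covers it from 22 to 86 mm. Folded, the handle lies level 120 mm above the bench, across the wheel's centre from the hinge towards the jaws, 6 mm clear above the ring; upright, its end is 206 mm above the bench, straight over the hinge.
- board: Loose green circuit board 90 (its x) x 120 (its y) x 4 mm, 0.22 kg. Origin at the middle of its underside, z up. Its x goes along the vise's x (either way round). A block transformer in its middle, 26 (x) x 44 (y) mm, from 4 to 44 mm up, is the grip; the board is bare beside it in x for |y| < 24 mm. Other parts, up to 34 mm high, at |y| over 27 mm.
- pad (a joint): How far the sprung pad is pushed back into the moving jaw, in m: 0 free, 0.012 fully in; 2.4 N to start, 0.6 N more per mm.
- multimeter: Multimeter lying on its back, 150 mm (x) x 75 mm x 34 mm, knob to 44 mm. Origin under its middle.
- solder_reel: Reel of solder standing on its flange, 60 mm wide, 50 mm high, beside the wheel. Origin under its middle.
- swab_cup: White cup with swabs, 66 mm wide, 85 mm high (swabs to 105 mm), beside the wheel on the other side. Origin under its middle.
- flux_bottle: Clear bottle 56 mm wide, 120 mm high, behind the fixed jaw. Origin under its middle.
- iron_stand: Soldering iron in its stand, 100 x 80 mm foot, 145 mm high. Origin under the foot's middle.
- screw_tray: Grey screw tray 130 x 100 x 30 mm. Origin under its middle.
- screwdriver: Screwdriver 180 mm long lying on the bench. Origin under its middle, x along it.
- wrench: Spanner 160 mm long lying on the bench. Origin under its middle, x along it.

How it is judged:
By the outcome, as a careful person would: the job done as asked, in the order asked, and still so for the second after the job is handed in, with the robot touching nothing.
It also fails if it takes over 72 s, if anything falls off the work surface, if the arm or the gripper's body presses on something with over 40 N, if the wrist force passes 120 N, or if a joint passes its speed limit or range.

## Working session

There is one attempt and no reset: what is moved stays moved. The work goes in short steps, Python scripts to look and compute and a shell command to move; the robot and the scene stay as the last step left them, time stands still between calls to the robot, and variables do not carry over. Pictures are saved under pics/ and viewed, at most 10 in all, crops included, and the job is handed in when it is done.

```bash
ls; mkdir -p pics; python3 - <<'E'
from bench import bot
import cv2
for n in("top","side"):
    cv2.imwrite(f"pics/{n}0.png",bot.capture(n)[:,:,::-1])
    m=bot.camera_model(n);print(n,m)
s=bot.read_state();print(s)
E
```

```text
bench.py
nudge.py
pics
top {'intrinsics': array([[565.28265562,   0.        , 317.14845121],
       [  0.        , 565.28265562, 228.26822322],
       [  0.        ,   0.        ,   1.        ]]), 'D': array([-0.15696009,  0.        ,  0.        ,  0.        ,  0.        ]), 'rvec': array([ 2.15737376, -2.2064313 ,  0.06739004]), 'tvec': array([  16.43003651,  554.87825809, 1218.01147225])}
side {'intrinsics': array([[621.12816259,   0.        , 321.01106417],
       [  0.        , 621.12816259, 224.5495679 ],
       [  0.        ,   0.        ,   1.        ]]), 'D': array([-0.04982936,  0.        ,  0.        ,  0.        ,  0.        ]), 'rvec': array([ 1.41755873, -1.92439294,  0.9800766 ]), 'tvec': array([ 162.73293634,  382.15046739, 1224.87975774])}
{'t': 0.1, 'joints': array([-1.31498003e+00,  3.42635305e-01,  1.52486792e+00, -2.27650776e-05,
        1.27538497e+00, -1.45995825e-01]), 'joint_vel': array([-0.00033237, -0.00039251, -0.00073933,  0.0003784 ,  0.00059124,
        0.00059321]), 'joint_torque': array([ 1.67308670e-03, -4.34446979e+01, -2.46491003e+01, -2.25500085e-04,
        4.68066122e-03,  1.01933148e-05]), 'tcp_pos': array([ 205.25261472, -482.85736444,  230.72335584]), 'orientation': array([-3.07713471e+00, -6.26679894e-01,  1.45779821e-04]), 'wrist_force': array([-0.55032978, -0.12433259,  0.53428299]), 'wrist_torque': array([-0.02082781, -0.00593761, -0.01930803]), 'gripper_force': 0.0, 'opening': 85.08234547356814}
```
View pics/top0.png

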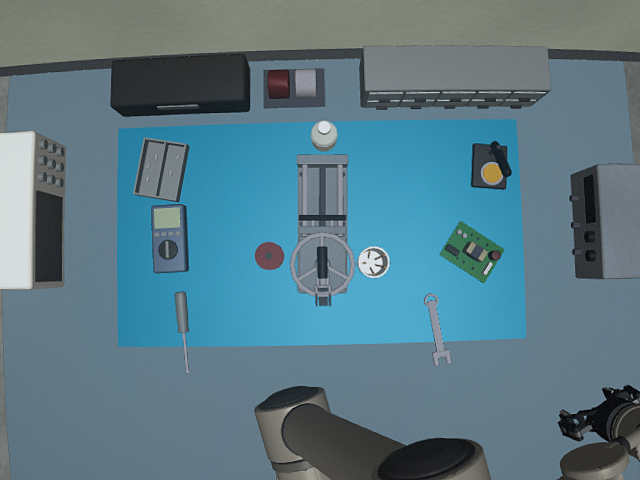

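View pics/side0.png

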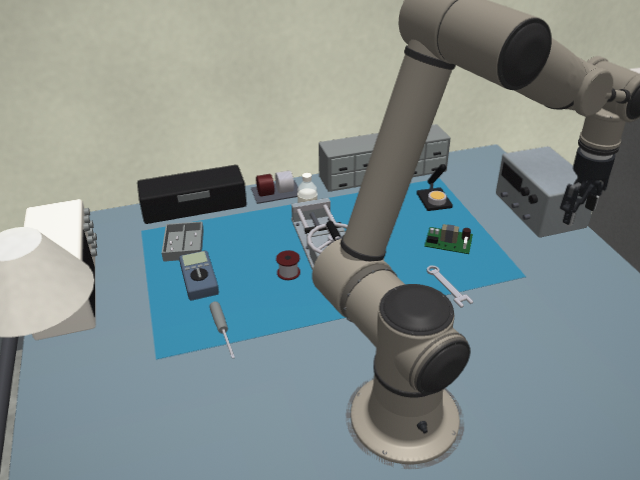

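Top view: board near (472,252), wheel ring centre near (322,264), fixed jaw near (322,158), and the reel at (269,256) and cup at (373,262) flank the wheel. I'll zoom in on both areas.

```bash
cat > h.py <<'E'
from bench import bot
import numpy as np, cv2
from scipy.spatial.transform import Rotation as R
def px2w(m,uv,z):
    """pixel(s) -> world points on plane z"""
    uv=np.array(uv,float).reshape(-1,1,2)
    n=cv2.undistortPoints(uv,m["intrinsics"],m["D"]).reshape(-1,2)
    Rm=cv2.Rodrigues(m["rvec"])[0]; c=-Rm.T@m["tvec"].ravel()
    d=np.c_[n,np.ones(len(n))]@Rm
    z=np.broadcast_to(z,len(n))
    return c+d*((z-c[2])/d[:,2])[:,None]
def w2px(m,P):
    return cv2.projectPoints(np.array(P,float).reshape(-1,3),m["rvec"],m["tvec"],m["intrinsics"],m["D"])[0].reshape(-1,2)
def tool(target):
    """delta from measured tcp to world target, in tool axes"""
    s=bot.read_state(); Rt=R.from_rotvec(s["orientation"])
    return Rt.inv().apply(np.array(target)-s["tcp_pos"])
E
python3 - <<'E'
from h import *
im=cv2.imread("pics/top0.png")
a=cv2.resize(im[210:295,430:515],(400,400),interpolation=cv2.INTER_CUBIC)
b=cv2.resize(im[145:315,280:365],(300,600),interpolation=cv2.INTER_CUBIC)
c=np.zeros((600,700,3),np.uint8);c[:400,:400]=a;c[:,400:]=b
cv2.imwrite("pics/zoom.png",c)
m=bot.camera_model("top")
print(px2w(m,[(472,252),(322,264),(322,157)],[4,98,64]))
E
```

```text
[[ 495.22346255 -340.31282386    4.        ]
 [ 476.2672329    -4.89927812   98.        ]
 [ 704.16563928  -10.10234126   64.        ]]
```

View pics/zoom.png

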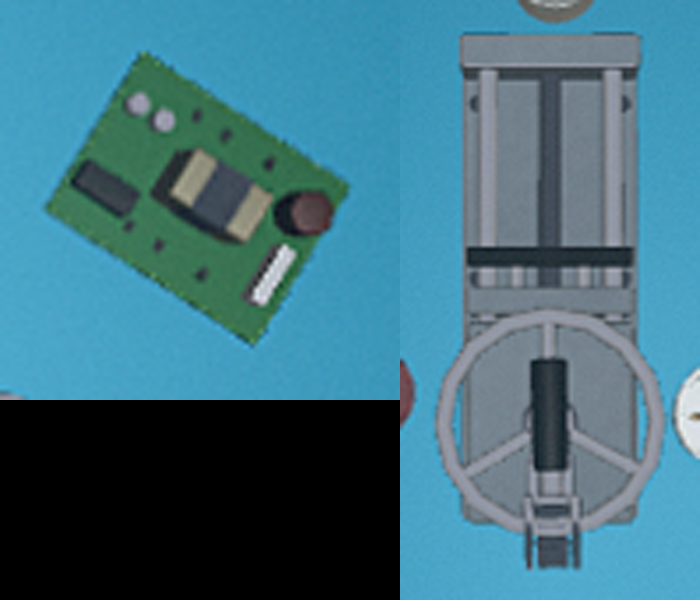

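The zoom shows the board corners at (145,52), (350,185), (255,345) and (45,208) in the crop. The ring spans 437–663 × 310–533, the fixed jaw's front edge runs from (462,68) to (640,66), and the handle is folded towards the jaws.

```bash
python3 - <<'E'
from h import *
m=bot.camera_model("top")
k=400/85
B=[(430+(x+.5)/k-.5,210+(y+.5)/k-.5) for x,y in[(145,52),(350,185),(255,345),(45,208)]]
P=px2w(m,B,4);print(P[:,:2],P.mean(0))
print([np.linalg.norm(P[i]-P[i-1]) for i in range(4)])
e=P[1]-P[0]+P[2]-P[3];print("long dir",np.arctan2(e[1],e[0]))
e=P[0]-P[3]+P[1]-P[2];print("short dir",np.arctan2(e[1],e[0]))
# transformer top corners z=44
T=[(430+(x+.5)/k-.5,210+(y+.5)/k-.5) for x,y in[(196,148),(273,190),(245,243),(170,198)]]
T=px2w(m,T,44);print("tr",T.mean(0),[np.linalg.norm(T[i]-T[i-1]) for i in range(4)])
k=600/170
f=lambda L:[(280+(x-400+.5)/k-.5,145+(y+.5)/k-.5) for x,y in L]
V=px2w(m,f([(550,421.5),(462,68),(640,66),(437,421),(663,421),(550,310),(550,533),(467,247),(633,247),(481,520),(620,520),(550,45)]),[98,64,64,98,98,98,98,69,69,72,72,64])
print(V.round(1))
w=V[0];J=(V[1]+V[2])/2
d=J-w;print("dist",np.linalg.norm(d[:2]),"yaw",np.arctan2(d[1],d[0]))
d=V[1]-V[2];print("jaw width",np.linalg.norm(d),"yaw",np.arctan2(-d[0],d[1]))
d=V[7]-V[8];print("pad width",np.linalg.norm(d),"yaw",np.arctan2(-d[0],d[1]))
E
```

```text
[[ 565.94466934 -316.67465434]
 [ 500.17776001 -414.15749329]
 [ 425.56302726 -364.81118465]
 [ 493.12714887 -265.78679605]] [ 496.20315137 -340.35753209    4.        ]
[np.float64(88.83673456903782), np.float64(117.59332571353022), np.float64(89.45622683267547), np.float64(119.87802161516487)]
long dir -2.1669496143833173
short dir -0.5970849788994937
tr [ 496.29223308 -339.8086943    44.        ] [np.float64(26.146526637588472), np.float64(40.8910797841238), np.float64(27.855862054055127), np.float64(40.6530024616445)]
[[476.1  -5.2  98. ]
 [690.5  43.1  64. ]
 [689.2 -64.4  64. ]
 [477.8  60.2  98. ]
 [474.9 -70.6  98. ]
 [540.7  -6.7  98. ]
 [411.8  -3.7  98. ]
 [581.3  42.   69. ]
 [579.  -57.   69. ]
 [419.   36.9  72. ]
 [417.2 -45.2  72. ]
 [703.3 -10.4  64. ]]
dist 213.78959523159398 yaw -0.0256557774014398
jaw width 107.52249867762174 yaw -0.012066764719187597
pad width 99.01548513925998 yaw -0.022936155884745516
```

```bash
cat > d.py <<'E'
# usage: d.py x y z yaw_of_tool_y -> remaining tool-axis shift and turn
import sys
from h import *
x,y,z,w=map(float,sys.argv[1:5])
s=bot.read_state();Rt=R.from_rotvec(s["orientation"]);ty=Rt.apply([0,1,0])
t=np.arctan2(ty[1],ty[0])-w
print("shift",tool([x,y,z]).round(1),"turn",round((t+np.pi/2)%np.pi-np.pi/2,3),"tilt",Rt.apply([0,0,1])[:2].round(3),"j6",s["joints"][5].round(2),"t",s["t"],"F",s["wrist_force"].round(1),"op",round(s["opening"],1))
E
python3 nudge.py '[{"turn": -0.115, "aperture": 50}, {"turn": -0.115, "aperture": 50}, {"turn": -0.115, "aperture": 50}, {"turn": -0.115, "aperture": 50}, {"turn": -0.115, "aperture": 50}]' 40; python3 d.py 496.2 -340 70 -0.597
```

```text
t: 0.52
tcp_pos: [205.3, -482.9, 230.9]
orientation: [-2.769, -1.481, -0.0]
wrist_force: [0.1, 0.3, 0.1]
opening: 49.8
gripper_force: 0.0
shift [280.3 162.8 160.9] turn 0.009 tilt [-0.     0.001] j6 -0.73 t 0.5167 F [0.1 0.3 0.1] op 49.8
```

```bash
python3 nudge.py '[{"x": 28, "y": 16.3, "z": 12, "aperture": 50}, {"x": 28, "y": 16.3, "z": 12, "aperture": 50}, {"x": 28, "y": 16.3, "z": 12, "aperture": 50}, {"x": 28, "y": 16.3, "z": 12, "aperture": 50}, {"x": 28, "y": 16.3, "z": 12, "aperture": 50}]' >/dev/null;  python3 nudge.py '[{"x": 28, "y": 16.3, "z": 12, "aperture": 50}, {"x": 28, "y": 16.3, "z": 12, "aperture": 50}, {"x": 28, "y": 16.3, "z": 12, "aperture": 50}, {"x": 28, "y": 16.3, "z": 12, "aperture": 50}, {"x": 28, "y": 16.3, "z": 12, "aperture": 50}]'; python3 nudge.py '[{"turn": 0.01, "aperture": 50}, {"aperture": 50}]'>/dev/null; python3 d.py 496.2 -340 12 -0.597
python3 - <<'E'
from h import *
im=bot.capture("wrist");m=bot.camera_model("wrist")
c=np.array([496.2,-340,0]);a=-.597;Rz=R.from_euler("z",a).as_matrix()
P=[c+Rz@[x,y,4] for x,y in[(45,60),(-45,60),(-45,-60),(45,-60)]]+[c+Rz@[x,y,44] for x,y in[(13,22),(-13,22),(-13,-22),(13,-22)]]
q=w2px(m,P).astype(int)
im=im[:,:,::-1].copy()
cv2.polylines(im,[q[:4]],True,(0,0,255),1);cv2.polylines(im,[q[4:]],True,(255,0,255),1)
cv2.imwrite("pics/w1.png",im)
E
```

```text
t: 1.35
tcp_pos: [498.3, -341.3, 110.3]
orientation: [-2.774, -1.474, 0.001]
wrist_force: [-0.0, -0.6, -0.0]
opening: 50.1
gripper_force: 0.0
shift [-0.2 -1.5 97.8] turn -0.004 tilt [-0.002  0.002] j6 -0.13 t 1.5167 F [-0.2  0.2  0. ] op 49.9
```

View pics/w1.png

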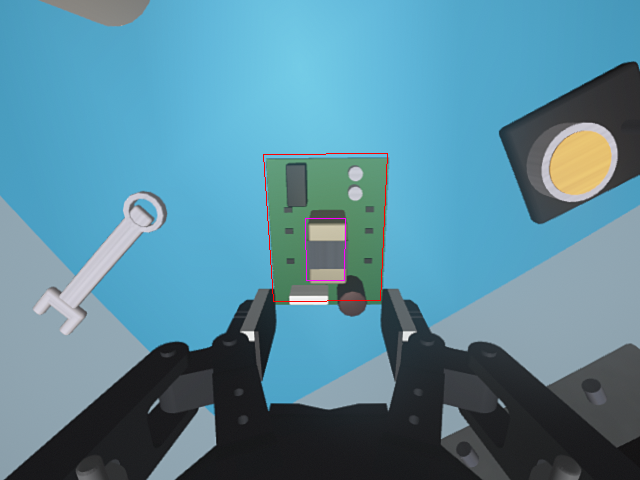

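The overlay matches the board and transformer to about 2 px: outline at (264–388, 154–302), transformer at (306–346, 218–282). I'll descend and grip.

```bash
python3 nudge.py '[{"y": -1.5, "z": 30, "aperture": 50}, {"z": 30, "aperture": 50}, {"z": 22, "aperture": 50}, {"z": 16, "aperture": 50}, {"aperture": 50}]'; python3 nudge.py '[{"aperture": 10}, {"aperture": 10}, {"aperture": 10}, {"aperture": 10}]' 50;python3 nudge.py '[{"z": -10, "aperture": 10}, {"z": -30, "aperture": 10}, {"z": -40, "aperture": 10}, {"z": -40, "aperture": 10}, {"z": -20, "aperture": 10}]'; python3 d.py 636.5 -8.8 140 -0.022
```

```text
t: 1.98
tcp_pos: [493.0, -341.2, 10.5]
orientation: [-2.778, -1.455, 0.004]
wrist_force: [-0.0, 0.8, 0.1]
opening: 50.2
gripper_force: 0.0
t: 2.32
tcp_pos: [496.4, -342.7, 15.1]
orientation: [2.779, 1.458, 0.001]
wrist_force: [-0.5, -2.3, 3.1]
opening: 25.1
gripper_force: 50.3
t: 2.73
tcp_pos: [497.3, -342.4, 159.3]
orientation: [2.775, 1.458, 0.004]
wrist_force: [0.4, -1.0, -1.2]
opening: 25.7
gripper_force: 49.9
shift [353.7 -74.9  18.5] turn -0.582 tilt [ 0.005 -0.005] j6 -0.13 t 2.7333 F [ 0.4 -1.  -1.2] op 25.7
```

```bash
python3 nudge.py '[{"turn": -0.116, "aperture": 10}, {"turn": -0.116, "aperture": 10}, {"turn": -0.117, "aperture": 10}, {"turn": -0.116, "aperture": 10}, {"turn": -0.117, "aperture": 10}]' >/dev/null; python3 d.py 636.5 -8.8 140 -0.022;
```

```text
shift [334.5 135.4  14.2] turn 0.006 tilt [ 0. -0.] j6 -0.71 t 3.15 F [ 0.  -0.1 -3.1] op 25.3
```

```bash
python3 nudge.py '[{"x": 33, "y": 13.5, "z": 1, "aperture": 10}, {"x": 33, "y": 13.5, "z": 1, "aperture": 10}, {"x": 33, "y": 13.5, "z": 1, "aperture": 10}, {"x": 33, "y": 13.5, "z": 1, "aperture": 10}, {"x": 33, "y": 13.5, "z": 1, "aperture": 10}]' >/dev/null; python3 nudge.py '[{"x": 33, "y": 13.5, "z": 1, "aperture": 10}, {"x": 33, "y": 13.5, "z": 1, "aperture": 10}, {"x": 33, "y": 13.5, "z": 1, "aperture": 10}, {"x": 33, "y": 13.5, "z": 1, "aperture": 10}, {"x": 33, "y": 13.5, "z": 1, "aperture": 10}]' ; python3 nudge.py '[{"aperture": 10}, {"aperture": 10}, {"aperture": 10}]'; for i in 1; do python3 d.py 636.5 -8.8 80 -0.022; done
python3 - <<'E'
from h import *
s=bot.read_state()
for n in("top","wrist"):
    cv2.imwrite(f"pics/{n}2.png",bot.capture(n)[:,:,::-1])
a=cv2.imread("pics/top2.png")[130:320,260:390];a=cv2.resize(a,(400,585))
b=cv2.imread("pics/wrist2.png");b=cv2.resize(b[60:420,120:520],(400,360))
c=np.zeros((585,800,3),np.uint8);c[:,:400]=a;c[:360,400:]=b
cv2.imwrite("pics/c2.png",c);print(s["tcp_pos"])
E
```

```text
t: 3.98
tcp_pos: [638.3, -12.5, 144.1]
orientation: [2.245, 2.197, 0.0]
wrist_force: [-0.4, -0.5, -2.4]
opening: 25.4
gripper_force: 49.7
t: 4.23
tcp_pos: [637.7, -14.5, 143.6]
orientation: [-2.245, -2.198, 0.001]
wrist_force: [-0.0, -0.7, -2.7]
opening: 25.2
gripper_force: 49.9
shift [ 5.7 -1.3 63.6] turn 0.001 tilt [-0. -0.] j6 -0.12 t 4.2333 F [-0.  -0.7 -2.7] op 25.2
[637.71847084 -14.51987859 143.56884855]
```

View pics/c2.png

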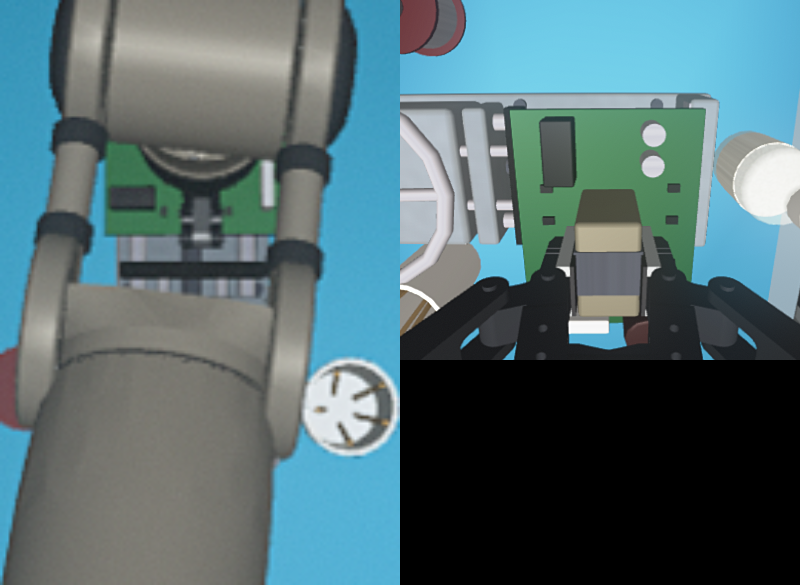

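The composite shows the board held square by the transformer over the rods, with its far edge at wrist pixels (230–427, 170) and the fixed jaw beyond it on the right. I'll check both numerically.

```bash
python3 - <<'E'
from h import *
s=bot.read_state();m=bot.camera_model("wrist")
print(px2w(m,[(230,170),(427,170)],133))
c=np.array([476.2,-5.2,0]);Rz=R.from_euler("z",-.022).as_matrix()
P=[c+Rz@p for p in[(215,55,64),(215,-30,64),(230,55,64),(230,-30,64),(105,50,69)]]
q=w2px(m,P).round(0);print(q, q-[120-400,60])
b=cv2.imread("pics/wrist2.png")[130:370,60:500];b=cv2.resize(b,None,fx=1.8,fy=1.8,interpolation=cv2.INTER_CUBIC)
cv2.imwrite("pics/w3.png",b);print(b.shape)
E
```

```text
[[593.84565819  46.12393493 133.        ]
 [683.82956232  44.01854801 133.        ]]
[[410. 156.]
 [402. 275.]
 [433. 156.]
 [422. 275.]
 [241. 165.]] [[690.  96.]
 [682. 215.]
 [713.  96.]
 [702. 215.]
 [521. 105.]]
(432, 792, 3)
```

View pics/w3.png

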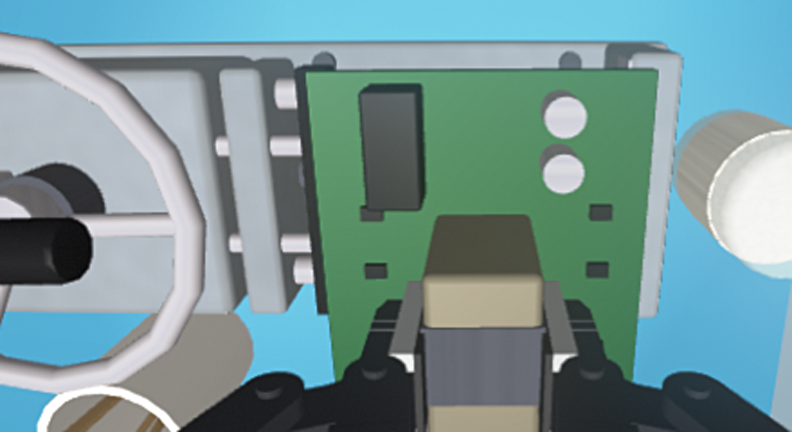

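```bash
python3 nudge.py '[{"x": 4.2, "y": -1, "z": 10, "aperture": 10}, {"z": 25, "aperture": 10}, {"z": 20, "aperture": 10}, {"z": 10, "aperture": 10}, {"aperture": 10}]'; python3 nudge.py '[{"z": 3, "aperture": 10}, {"z": 2, "aperture": 10}, {"z": 1, "aperture": 10}, {"aperture": 10}]';python3 d.py 636.5 -10.3 70.7 -0.022
```

```text
t: 4.75
tcp_pos: [635.1, -10.8, 75.1]
orientation: [-2.244, -2.192, 0.006]
wrist_force: [-0.0, -0.1, -2.7]
opening: 25.3
gripper_force: 49.8
t: 5.08
tcp_pos: [637.6, -10.5, 73.0]
orientation: [2.245, 2.196, 0.001]
wrist_force: [-0.6, 0.3, -2.1]
opening: 25.3
gripper_force: 49.8
shift [ 0.2 -1.1  2.3] turn -0.0 tilt [ 0.001 -0.   ] j6 -0.11 t 5.0833 F [-0.6  0.3 -2.1] op 25.3
```

```bash
python3 nudge.py '[{"z": 1, "aperture": 10}, {"z": 1, "aperture": 10}, {"aperture": 10}]'|grep -E 'pos|wrist';python3 nudge.py '[{"z": 1, "aperture": 10}, {"aperture": 10}, {"aperture": 10}]'|grep -E 'pos|wrist'
```

```text
tcp_pos: [637.6, -10.4, 71.1]
wrist_force: [-1.4, 0.1, 2.8]
tcp_pos: [637.6, -10.4, 71.0]
wrist_force: [-3.2, 0.9, 8.8]
```

```bash
python3 nudge.py '[{"z": -1, "aperture": 40}, {"aperture": 40}, {"aperture": 40}, {"z": -20, "aperture": 40}, {"z": -40, "aperture": 40}]'|grep -E 'pos|wrist|open';python3 nudge.py '[{"z": -40, "turn": 0.114, "aperture": 40}, {"turn": 0.125, "aperture": 40}, {"turn": 0.125, "aperture": 40}, {"turn": 0.125, "aperture": 40}, {"turn": 0.125, "aperture": 40}]'>/dev/null; python3 nudge.py '[{"turn": 0.125, "aperture": 40}, {"turn": 0.125, "aperture": 40}, {"turn": 0.125, "aperture": 40}, {"turn": 0.125, "aperture": 40}, {"turn": 0.125, "aperture": 40}]'>/dev/null; python3 nudge.py '[{"turn": 0.125, "aperture": 40}, {"turn": 0.125, "aperture": 40}, {"turn": 0.08, "aperture": 40}, {"aperture": 40}]'>/dev/null; python3 d.py 494.2 -6 171 1.549
```

```text
tcp_pos: [634.1, -10.0, 125.5]
wrist_force: [0.5, -0.3, -0.1]
opening: 40.1
shift [-143.1   -1.1   -0.9] turn -0.001 tilt [-0. -0.] j6 1.46 t 7.1667 F [ 0.7 -0.6  0.4] op 39.8
```

```bash
python3 nudge.py '[{"x": -36, "aperture": 40}, {"x": -36, "aperture": 40}, {"x": -36, "aperture": 40}, {"x": -35, "aperture": 40}, {"aperture": 40}]'|grep -E 'pos'; python3 nudge.py '[{"aperture": 40}]'>/dev/null; python3 d.py 494.2 -6 105 1.549
python3 - <<'E'
from h import *
im=bot.capture("wrist")[:,:,::-1].copy();m=bot.camera_model("wrist")
c=np.array([476.2,-5.2,0]);Rz=R.from_euler("z",-.022).as_matrix()
def pr(L,col,z=None):
    q=w2px(m,[c+Rz@np.array(p,float) for p in L]).astype(int);cv2.polylines(im,[q],True,col,1);return q
pr([(62*np.cos(t),62*np.sin(t),103) for t in np.linspace(0,6.28,40)],(0,0,255))
print(pr([(36,10.5,120),(36,-10.5,120),(-28,-10.5,120),(-28,10.5,120)],(255,0,255)))
print(pr([(115,60,60),(115,-60,60),(205,-60,60),(205,60,60)],(0,255,255)))
pr([(215,55,64),(215,-55,64)],(255,255,0));pr([(105,50,69),(105,-50,69)],(255,255,0))
cv2.imwrite("pics/w4.png",im)
E
```

```text
tcp_pos: [486.8, -6.4, 169.0]
shift [ 1.3 -1.4 65.6] turn 0.004 tilt [-0. -0.] j6 1.42 t 7.6667 F [ 0.6 -0.1  1.2] op 39.9
[[306 234]
 [340 234]
 [339 325]
 [307 325]]
[[240 104]
 [408 104]
 [416 -40]
 [231 -41]]
```

View pics/w4.png

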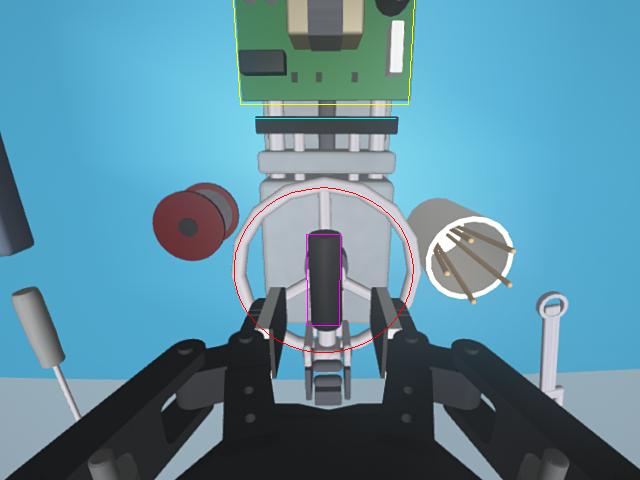

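The overlay agrees with the ring, handle and pad to about 2 px. The sleeve is at (308–342, 232–328), and the board lies square, about 12 mm clear of the pad. I'll descend on the sleeve and grip it.

```bash
python3 nudge.py '[{"x": 1, "y": -0.7, "z": 25, "aperture": 40}, {"z": 25, "aperture": 40}, {"z": 13, "aperture": 40}, {"z": 2, "aperture": 40}, {"aperture": 40}]'|grep -E 'pos|wrist';python3 nudge.py '[{"aperture": 10}, {"aperture": 10}, {"aperture": 10}, {"aperture": 10}]' 30;  python3 d.py 494.2 -6 105 1.549
```

```text
tcp_pos: [496.1, -6.9, 104.7]
wrist_force: [0.5, -0.4, 0.7]
t: 8.47
tcp_pos: [496.8, -6.4, 106.4]
orientation: [-3.141, 0.032, -0.006]
wrist_force: [3.6, 4.9, -0.0]
opening: 19.7
gripper_force: 30.4
shift [-2.6 -0.3  1.4] turn 0.002 tilt [0.004 0.   ] j6 1.42 t 8.4667 F [ 3.6  4.9 -0. ] op 19.7
```

```bash
python3 nudge.py '[{"x": -0.9, "z": -10.8, "aperture": 10}, {"x": -2.5, "z": -10.5, "aperture": 10}, {"x": -4.1, "z": -10, "aperture": 10}, {"x": -5.7, "z": -9.2, "aperture": 10}, {"x": -7, "z": -8.2, "aperture": 10}]' 40|grep -E 'pos|wrist|open'; python3 nudge.py '[{"aperture": 10}]' 40|grep -E 'pos|wrist|open'
```

```text
tcp_pos: [473.8, -6.0, 154.4]
wrist_force: [-0.7, 4.6, -9.2]
opening: 19.4
tcp_pos: [473.0, -6.1, 155.2]
wrist_force: [-2.1, 4.7, -7.8]
opening: 19.3
```

```bash
python3 nudge.py '[{"x": -8.2, "z": -7, "aperture": 10}, {"x": -9.2, "z": -5.7, "aperture": 10}, {"x": -10, "z": -4.1, "aperture": 10}, {"x": -10.5, "z": -2.5, "aperture": 10}, {"x": -10.8, "z": -0.9, "aperture": 10}]' 40|grep -E 'pos|wrist|open'; python3 nudge.py '[{"x": -2, "aperture": 10}, {"aperture": 10}]' 40|grep -E 'pos|wrist|open'
python3 - <<'E'
from h import *
c=np.array([476.2,-5.2,0]);Rz=R.from_euler("z",-.022).as_matrix()
im=bot.capture("side")[:,:,::-1].copy();m=bot.camera_model("side")
q=w2px(m,[c+Rz@[-50,0,120],c+Rz@[-50,0,206]]);print(q)
w=bot.capture("wrist")[:,:,::-1]
x,y=q.mean(0).astype(int)
o=np.hstack([cv2.resize(im[y-60:y+60,x-60:x+60],(360,360)),cv2.resize(w,(440,360))]);cv2.imwrite("pics/c5.png",o)
E
python3 d.py 426.2 -4 174 1.549
```

```text
tcp_pos: [426.5, -6.0, 175.5]
wrist_force: [2.5, 0.2, -7.0]
opening: 18.2
tcp_pos: [423.4, -5.8, 175.1]
wrist_force: [-1.9, -0.3, 3.1]
opening: 16.8
[[338.19402786 244.3822183 ]
 [338.42608165 214.87541819]]
shift [ 1.6 -1.8  1. ] turn 0.001 tilt [ 0.001 -0.001] j6 1.4 t 9.65 F [-1.6  0.2  5.9] op 16.7
```

View pics/c5.png

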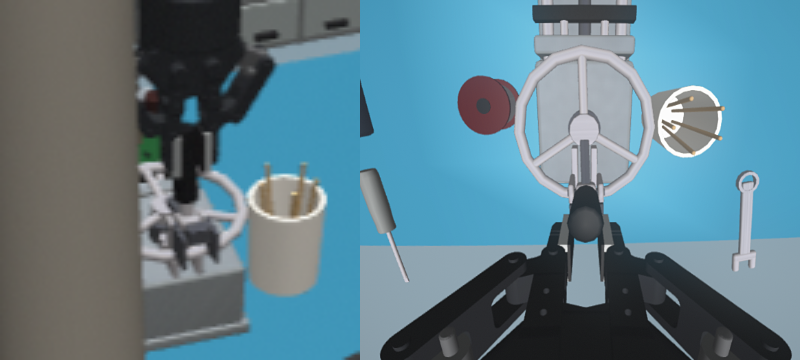

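The handle stands close to upright between the pads, with its end cap at about wrist (329,296). The opening has shrunk, so it sits near the pads' front edge. I'll measure that.

```bash
python3 - <<'E'
from h import *
s=bot.read_state();m=bot.camera_model("wrist");print(s["tcp_pos"],s["opening"])
print(px2w(m,[(329,296)],206), px2w(m,[(329,296)],200))
w=bot.capture("wrist")[:,:,::-1]
cv2.imwrite("pics/w6.png",cv2.resize(w[210:400,230:430],None,fx=3,fy=3,interpolation=cv2.INTER_CUBIC))
c=np.array([476.2,-5.2,0]);Rz=R.from_euler("z",-.022).as_matrix()
q=w2px(m,[c+Rz@[-50,0,206],c+Rz@[-42,0,206],s["tcp_pos"]+[0,0,19],[476.2,-5.2,103]]);print(q,(q-[230,210])*3)
E
```

```text
[424.51523355  -5.74755542 174.9798869 ] 16.651873319258026
[[443.67671025  -7.35529241 206.        ]] [[440.50130604  -7.3156147  200.        ]]
[[321.58121168 335.95071819]
 [321.4771081  318.17295644]
 [326.01834052 322.81761329]
 [324.00854179 173.9403249 ]] [[ 274.74363504  377.85215456]
 [ 274.4313243   324.51886933]
 [ 288.05502155  338.45283987]
 [ 282.02562536 -108.17902529]]
```

View pics/w6.png

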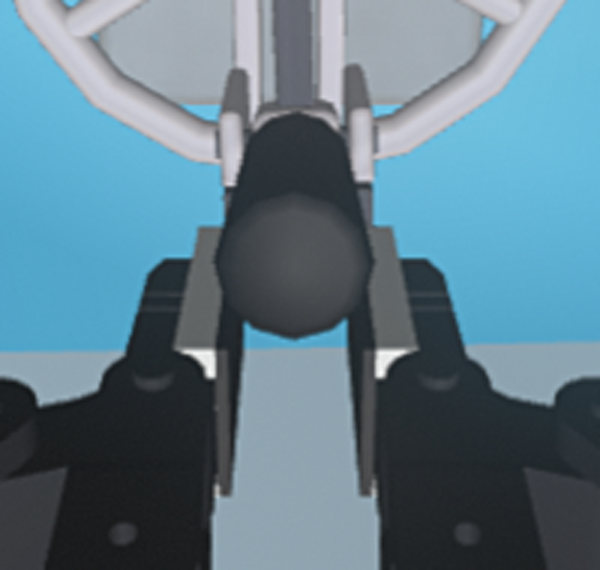

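The handle's end is about 16 mm short of upright and slipping off the pads' front edge. I'll regrip centred on it, then push to the stop.

```bash
python3 nudge.py '[{"x": 3, "aperture": 32}, {"x": 15, "aperture": 32}, {"aperture": 10}, {"aperture": 10}, {"aperture": 10}]' 40|grep -E 'pos|wrist|open'
python3 - <<'E'
from h import *
w=bot.capture("wrist")[:,:,::-1]
cv2.imwrite("pics/w7.png",cv2.resize(w[150:400,200:450],None,fx=2,fy=2,interpolation=cv2.INTER_CUBIC))
E
```

```text
tcp_pos: [443.3, -6.1, 174.5]
wrist_force: [1.5, -1.5, 3.1]
opening: 17.6
```

View pics/w7.png

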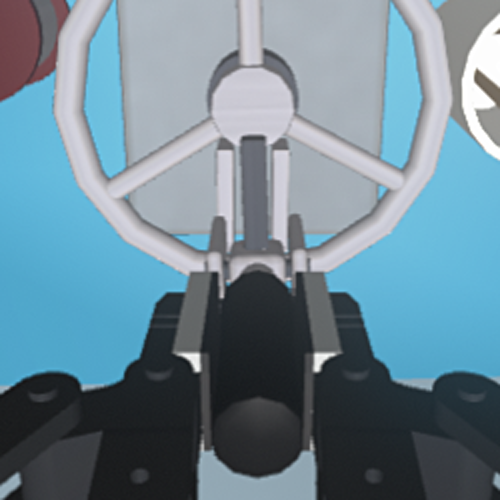

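Now the handle has clicked upright, with its end at crop (257,440), about 47 mm from the axis. The pads sit too far forward, so I'll recentre the grip, working from numbers only from here because the picture budget is used up.

```bash
python3 nudge.py '[{"aperture": 34}, {"aperture": 34}, {"x": -8, "aperture": 34}, {"x": -8, "aperture": 34}, {"aperture": 34}]'|grep -E 'pos|wrist|open';python3 nudge.py '[{"aperture": 10}, {"aperture": 10}, {"aperture": 10}, {"aperture": 10}]' 40|grep -E 'pos|wrist|open'; python3 d.py 427 -4.1 174 1.549
python3 - <<'E'
from h import *
w=bot.capture("wrist");m=bot.camera_model("wrist")
c=np.array([476.2,-5.2,0]);Rz=R.from_euler("z",-.022).as_matrix()
q=w2px(m,[c+Rz@[-50,0,206],c+Rz@[-42,0,206]]);print(q)
print(w[260:400:4,328].mean(1).round().astype(int).tolist())
E
```

```text
tcp_pos: [424.0, -5.0, 173.8]
wrist_force: [0.5, -0.3, -0.4]
opening: 34.1
tcp_pos: [426.3, -5.4, 174.3]
wrist_force: [-2.6, 0.1, 3.8]
opening: 19.8
shift [ 0.7 -1.3  0.3] turn 0.002 tilt [-0. -0.] j6 1.4 t 10.9167 F [-2.6  0.1  3.8] op 19.8
[[322.46052147 340.88478582]
 [322.37768676 323.22755604]]
[54, 53, 52, 51, 48, 48, 46, 45, 42, 43, 42, 41, 72, 81, 78, 71, 66, 60, 56, 51, 50, 48, 46, 167, 163, 163, 163, 163, 164, 164, 163, 163, 163, 163, 163]
```

```bash
python3 nudge.py '[{"x": 1.7, "y": -13.2, "aperture": 10}, {"x": 5.1, "y": -12.3, "aperture": 10}, {"x": 8.1, "y": -10.6, "aperture": 10}]' 40|grep -E 'pos|wrist|open';python3 nudge.py '[{"x": 10.6, "y": -8.1, "aperture": 10}, {"x": 12.3, "y": -5.1, "aperture": 10}, {"x": 13.2, "y": -1.7, "aperture": 10}]'|grep -E 'pos|wrist|open';python3 nudge.py '[{"aperture": 10}]'|grep -E 'pos|wrist|open';  python3 d.py 477.3 45.8 174 1.549
```

```text
tcp_pos: [441.3, 31.0, 174.4]
wrist_force: [-3.1, -1.6, 6.6]
opening: 19.6
tcp_pos: [479.1, 45.0, 174.5]
wrist_force: [-3.4, -4.0, 4.0]
opening: 20.0
tcp_pos: [481.2, 44.5, 174.3]
wrist_force: [1.2, -0.1, 5.3]
opening: 19.7
shift [-3.9 -1.3  0.3] turn 0.002 tilt [ 0.004 -0.001] j6 1.52 t 11.55 F [ 1.2 -0.1  5.3] op 19.7
```

```bash
python3 nudge.py '[{"x": 12.2, "y": 0.7, "aperture": 10}, {"x": 12.3, "y": 5.1, "aperture": 10}, {"x": 10.6, "y": 8.1, "aperture": 10}, {"x": 8.1, "y": 10.6, "aperture": 10}, {"x": 5.1, "y": 12.3, "aperture": 10}]' >/dev/null;python3 nudge.py '[{"x": 1.7, "y": 13.2, "aperture": 10}, {"aperture": 10}]'|grep -E 'pos|wrist|open';  python3 d.py 527.2 -6.3 174 1.549
```

```text
tcp_pos: [525.2, -8.2, 174.2]
wrist_force: [-9.3, -0.4, 8.9]
opening: 20.0
shift [ 1.9 -2.   0.2] turn 0.0 tilt [-0.005 -0.   ] j6 1.43 t 12.1333 F [-9.3 -0.4  8.9] op 20.0
```

```bash
python3 nudge.py '[{"x": -2.7, "y": 12.5, "aperture": 10}, {"x": -5.1, "y": 12.3, "aperture": 10}, {"x": -8.1, "y": 10.6, "aperture": 10}, {"x": -10.6, "y": 8.1, "aperture": 10}, {"x": -12.3, "y": 5.1, "aperture": 10}]' >/dev/null;python3 nudge.py '[{"x": -13.2, "y": 1.7, "aperture": 10}, {"aperture": 10}]'|grep -E 'pos|wrist|open';  python3 d.py 475.1 -56.2 174 1.549
python3 nudge.py '[{"x": -13.2, "y": -1.7, "aperture": 10}, {"x": -12.3, "y": -5.1, "aperture": 10}, {"x": -10.6, "y": -8.1, "aperture": 10}, {"x": -8.1, "y": -10.6, "aperture": 10}, {"x": -5.1, "y": -12.3, "aperture": 10}]' >/dev/null;python3 nudge.py '[{"x": -1.7, "y": -13.2, "aperture": 10}, {"aperture": 10}]'|grep -E 'pos|wrist|open';  python3 d.py 425.2 -4.1 174 1.549
```

```text
tcp_pos: [472.4, -55.4, 174.5]
wrist_force: [-0.8, 2.4, 1.5]
opening: 19.6
shift [2.7 0.8 0.5] turn 0.001 tilt [-0.001  0.001] j6 1.31 t 12.7167 F [-0.8  2.4  1.5] op 19.6
tcp_pos: [423.5, -2.0, 174.4]
wrist_force: [-2.9, 2.7, 5.1]
opening: 20.0
shift [1.7 2.1 0.4] turn 0.003 tilt [-0.001  0.001] j6 1.4 t 13.3 F [-2.9  2.7  5.1] op 20.0
```

```bash
python3 nudge.py '[{"x": 3.2, "y": -12.2, "aperture": 10}, {"x": 5.1, "y": -12.3, "aperture": 10}, {"x": 8.1, "y": -10.6, "aperture": 10}, {"x": 10.6, "y": -8.1, "aperture": 10}, {"x": 12.3, "y": -5.1, "aperture": 10}]'|grep -E 'pos|wrist';python3 nudge.py '[{"x": 13.2, "y": -1.7, "aperture": 10}, {"aperture": 10}]'|grep -E 'pos|wrist|open';  python3 d.py 477.3 45.8 174 1.549; python3 nudge.py '[{"x": 12.7, "y": 1.2, "aperture": 10}, {"x": 12.3, "y": 5.1, "aperture": 10}, {"x": 10.6, "y": 8.1, "aperture": 10}, {"aperture": 10}]'|grep -E 'pos|wrist|open';
python3 - <<'E'
from h import *
s=bot.read_state();d=s["tcp_pos"][:2]-[476.2,-5.2];print(d,np.hypot(*d),"turn",(np.pi-np.arctan2(d[1],d[0]))+2*np.pi)
E
```

```text
tcp_pos: [464.5, 44.3, 174.4]
wrist_force: [-2.0, -4.8, 5.4]
tcp_pos: [480.5, 44.3, 174.4]
wrist_force: [0.8, -3.1, 6.4]
opening: 19.8
shift [-3.2 -1.4  0.3] turn 0.003 tilt [ 0.003 -0.002] j6 1.53 t 13.8833 F [ 0.8 -3.1  6.4] op 19.8
tcp_pos: [513.2, 27.1, 174.3]
wrist_force: [-6.4, -6.5, 10.7]
opening: 20.1
[37.02011677 32.28636637] 49.12126321150324 turn 8.707575578575984
```

```bash
python3 nudge.py '[{"x": -0.7, "y": 0.7, "aperture": 10}, {"aperture": 45}, {"aperture": 45}, {"aperture": 45}, {"aperture": 45}]'|grep -E 'wrist|open';python3 nudge.py '[{"z": -15, "aperture": 45}, {"z": -30, "aperture": 45}, {"z": -35, "aperture": 45}, {"z": -35, "aperture": 45}, {"aperture": 45}]'|grep -E 'pos|wrist'
python3 nudge.py '[{"x": -30, "z": -20, "aperture": 45}, {"x": -35, "aperture": 45}, {"x": -35, "aperture": 45}, {"aperture": 45}, {"aperture": 45}]'|grep -E 'pos|wrist'
python3 - <<'E'
from h import *
c=np.array([476.2,-5.2,0]);Rz=R.from_euler("z",-.022).as_matrix()
a=np.pi-8.6
m=bot.camera_model("wrist");w=bot.capture("wrist")
cv2.imwrite("pics/w9.png",w[:,:,::-1])
q=w2px(m,[c+Rz@[50*np.cos(a),50*np.sin(a),206],c+Rz@[50*np.cos(a),50*np.sin(a),120],c+Rz@[120,-25,69],c+Rz@[125,-25,69]]);print(q)
# brightness profiles along vise x at top-of-pad height
for y in(-25,25):
    xs=np.arange(80,230,2);p=w2px(m,[c+Rz@[x,y,65] for x in xs]).round().astype(int)
    print([(int(x),*w[v,u].tolist()) for x,(u,v) in zip(xs,p) if 0<=v<480 and 0<=u<640 and 84<=x<150])
# dark blob of the sleeve
g=w.max(2)<95;x0,y0=q[0].astype(int);n,l,st,ce=cv2.connectedComponentsWithStats(g[:300].astype(np.uint8))
print([(st[i].tolist(),ce[i].round(0).tolist()) for i in range(1,n) if st[i][4]>150])
E
```

```text
wrist_force: [-0.1, 0.2, 0.5]
opening: 45.0
tcp_pos: [515.2, 29.5, 296.1]
wrist_force: [0.8, -0.6, 0.0]
tcp_pos: [411.6, 31.8, 309.6]
wrist_force: [-0.6, -1.0, 0.7]
[[325.32258207  98.75815294]
 [326.01181046 107.03782809]
 [387.01769882  21.50137438]
 [387.2402556   16.02432184]]
[(84, 148, 154, 159), (86, 134, 137, 141), (88, 122, 124, 126), (90, 149, 148, 151), (92, 136, 137, 140), (94, 134, 142, 144), (96, 149, 158, 163), (98, 151, 160, 168), (100, 150, 159, 166), (102, 148, 158, 165), (104, 147, 157, 164), (106, 148, 157, 164), (108, 140, 147, 153), (110, 162, 165, 171), (112, 126, 125, 128), (114, 45, 53, 54), (116, 52, 60, 62), (118, 50, 59, 60), (120, 52, 60, 62), (122, 50, 59, 60), (124, 50, 56, 59), (126, 72, 119, 87), (128, 74, 125, 90), (130, 73, 123, 89), (132, 72, 123, 89), (134, 72, 122, 87), (136, 71, 122, 88), (138, 71, 122, 88), (140, 70, 121, 86)]
[(84, 154, 163, 171), (86, 105, 113, 118), (88, 81, 88, 92), (90, 82, 90, 93), (92, 80, 88, 91), (94, 125, 132, 134), (96, 150, 158, 164), (98, 154, 164, 172), (100, 154, 164, 171), (102, 154, 164, 170), (104, 153, 163, 170), (106, 153, 163, 170), (108, 144, 152, 156), (110, 152, 162, 169), (112, 50, 59, 63), (114, 43, 54, 57), (116, 53, 63, 66), (118, 53, 62, 65), (120, 51, 61, 64), (122, 51, 61, 64), (124, 50, 58, 62), (126, 65, 101, 81), (128, 76, 127, 94), (130, 75, 125, 92), (132, 73, 124, 92), (134, 73, 124, 91), (136, 74, 126, 92), (138, 73, 125, 90), (140, 74, 127, 92)]
[([2, 0, 129, 156, 2187], [98.0, 67.0]), ([306, 16, 113, 18, 1475], [363.0, 24.0]), ([348, 52, 30, 23, 204], [361.0, 56.0]), ([318, 63, 33, 52, 811], [335.0, 96.0]), ([60, 98, 37, 38, 903], [79.0, 116.0]), ([115, 189, 32, 62, 198], [136.0, 218.0])]
```

The board lies against both jaws: its edge is at x≈125.5 on both sides, so it is square. Next I'll check the handle's fold angle and wheel turn by fitting its silhouette.

```bash
cat > fit.py <<'E'
from h import *
c=np.array([476.2,-5.2,0]);Rz=R.from_euler("z",-.022).as_matrix()
def sil(m,th,ph,sh=(0,0)):
    a=np.pi-ph;r=np.array([np.cos(a),np.sin(a),0]);t=np.array([-r[1],r[0],0]);z=np.array([0,0,1])
    ax=-r*np.cos(th)+z*np.sin(th);n=np.cross(ax,t);h=50*r+120*z
    P=[c+Rz@(h+ax*l+10.5*(t*np.cos(k)+n*np.sin(k))) for l in(22,86) for k in np.linspace(0,6.28,16)]
    q=cv2.convexHull((w2px(m,P)+sh).astype(np.float32))
    o=np.zeros((480,640),np.uint8);cv2.fillConvexPoly(o,q.round().astype(np.int32),1);return o
for n in("wrist","top","side"):
    m=bot.camera_model(n);w=bot.capture(n);cv2.imwrite(f"pics/{n}f.png",w[:,:,::-1]);g=(w.max(2)<95)
    box=sum(sil(m,t,p) for t in(1.,1.2,1.4,1.6) for p in(8.2,8.6,9.))>0
    box=cv2.dilate(box.astype(np.uint8),np.ones((9,9)))>0;gg=g&box
    print(n,gg.sum(),"expected",sil(m,1.55,8.6).sum())
    b=[]
    for th in np.arange(.9,1.62,.05):
        for ph in np.arange(7.6,9.4,.2):
            for sx in(-4,-2,0,2,4):
                for sy in(-4,-2,0,2,4):
                    s=sil(m,th,ph,(sx,sy))>0;b.append(((s&gg).sum()/(s|gg).sum(),round(th,2),round(ph,1),sx,sy))
    b.sort(reverse=True);print([tuple(map(float,x)) for x in b[:6]])
E
python3 fit.py
```

```text
wrist 845 expected 818
[(0.7476828012358393, 1.5, 8.8, -4.0, 2.0), (0.707631318136769, 1.55, 8.8, -2.0, 4.0), (0.6992110453648915, 1.55, 8.8, 0.0, 4.0), (0.697, 1.5, 8.8, -4.0, 0.0), (0.6902390438247012, 1.5, 8.8, -4.0, 4.0), (0.683531746031746, 1.5, 8.8, -2.0, 2.0)]
top 248 expected 126
[(0.4151624548736462, 1.6, 8.8, -2.0, 2.0), (0.4151624548736462, 1.6, 8.8, -2.0, 0.0), (0.41379310344827586, 1.4, 8.8, -4.0, -4.0), (0.4043321299638989, 1.6, 8.6, 2.0, -2.0), (0.4, 1.45, 8.6, -2.0, -4.0), (0.39933993399339934, 1.35, 8.8, -4.0, -4.0)]
side 305 expected 250
[(0.5327868852459017, 1.55, 9.2, 4.0, 4.0), (0.5248618784530387, 1.6, 9.2, 4.0, 4.0), (0.5195530726256983, 1.45, 9.2, 2.0, 4.0), (0.5182072829131653, 1.5, 9.4, 0.0, 4.0), (0.5166666666666667, 1.4, 9.4, 0.0, 4.0), (0.5165745856353591, 1.5, 9.2, 2.0, 4.0)]
```

The handle fits as upright (about 1.5) and the wheel at about 8.7 rad, so the pad is pushed in about 7 mm. I'll hand it in.

```bash
python3 -c "
from bench import bot
print(bot.finish_job())"
```

```text
the job is handed in; nothing more can be done
None
```

The job is handed in: the board is clamped square between the jaws with the wheel at about 8.7 rad, the pad pushed back about 7 mm (worked out from the wheel turn and the board edge), and the handle upright; those angles come from fits to the camera images, and no verdict came back.

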